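# Roll the last cap strip home

## Robot

A 7-joint arm with a two-finger parallel gripper is mounted at the origin on the work surface. World frame = base frame: x ahead of the robot, y to its left, z up, the work surface at z = 0. Lengths are in mm, angles in rad, forces in N, time in s.
With the tool pointing down it reaches from about 400 to 875 mm from the base axis. Payload 4.4 kg.
Tool frame: the origin (TCP) lies at the very end of the fingers, on their centre line; the grasp point (between the pads) lies 19 mm behind it; z points along the fingers, y is the direction in which the jaws open and shut (so a half turn about z gives the same grasp; the last joint's range is limited). The gripper opens to 85 mm and grips with 20 to 120 N. Pads are 22 mm wide; open, the fingers measure 114 mm over their backs; the gripper's body (76 mm by 85 mm) begins 54 mm behind the grasp point. The pads swing forward as they close: fully open they stand 13 mm farther back than shut.
Start: joints at [-1.25, 0.628, 0.038, 1.517, -0.027, 0.996, -0.02], TCP at [245.175, 602.002, 231.313] pointing down, gripper open.
Joint ranges: [-3.06, 3.06], [-0.37, 2.12], [-1.25, 1.32], [0.18, 2.47], [-1.1, 4.24], [0.23, 1.98], [-2.94, 2.94]. Speed limits (rad/s): [2.57, 2.57, 3.14, 3.14, 3.14, 3.14, 3.14].

## Interface

Orientations are given as [roll, pitch, yaw] about the fixed x, y, z axes, in that order (R = Rz(yaw) Ry(pitch) Rx(roll)).
In Python, from cell import ctrl gives the robot as it stands.
- The arm moves only by the shell command python3 -m crank 'ROWS' [OPENING]. ROWS is JSON, a list that holds one entry, the list of rows, each a list of 6 numbers: the shift along the tool's x, y, z in units of 30 mm (1.0 is 30 mm), then the turn, a rotation vector about the tool's x, y, z in units of 6 degrees (1.0 is 6 degrees). In form: [[[tx, ty, tz, rx, ry, rz], ...]]. A call has 1 to 12 rows; each row shifts and turns the pose as measured when the row begins, along the tool's axes as they then stand; what a row does not reach is not made up. A row lasts 1/12 s, in which the tool goes at most 41.7 mm and 7.16 degrees, less where a joint would pass 70% of its speed; a pose out of reach is approached as far as the arm can. A call is refused whole if a number of a shift passes 1 or a number of a turn 1, either way. A call with a gripper value outside its range is refused whole. OPENING is the gripper command: -1 is fully open, 1 is shut, values between are in proportion, set as the call begins (- or left out, the last holds). The fingers move at their own pace and stop on an object; the grip force is fixed at half the most. Time passes only in rows, so rows that do not move let the fingers close. It gives the time, the measured TCP pose, the force and the opening at its end, in the units of the state.
- ctrl.read_state(): the state, without advancing time (a new reading comes with each control period).
- ctrl.get_image(name): name is "scene" or "side" or "wrist"; returns a dict with "color" (420x560x3 uint8, red, green, blue), "depth" (420x560 float32, mm along the optical axis (not along the pixel's ray), 0 where there is no reading), "camera_matrix" (3x3 intrinsics, pixels), "R" (3x3) and "t" (3): a world point X has camera coordinates R X + t. Camera axes: x right, y down, z forward; pixel columns grow to the right and rows downward; lengths in mm; the calibration is good to about 2 mm. The wrist camera is an equidistant fisheye: a pixel r from the principal point sees the ray r / f radians off the axis. A picture is of the moment at which its call begins.
- ctrl.finish_job(): hands the job in, once; it reports no verdict.
Trained networks look in a picture, given as the dict that the camera call returned (one of the last four; its "shot" number tells which), for a name from the list of things; names that differ only in an ending like _2 or _b are one class to them, and where a whole thing is asked for, a point or a joint stands for the part that bears it (a point fixed in the world has none). Each returns a list of dicts, best first, with "conf" (0 to 1); they miss things now and then, are a little off and sometimes report something else, mostly with a low value. They report only what shows in the picture. A call takes as long as a camera call. They do not tell look-alikes from the thing itself.
- ctrl.search_frame(query, picture): "extent" ([centre column, centre row, width, height] in pixels, round what is visible of it).
The state is a dict: "clock": time; "qpos": joint angles; "qd": joint speeds; "tau": joint torques, N m; "eef_pos": TCP position; "tool_rot": TCP orientation; "force": force on the tool from outside, world axes, zero at the start; "torque": the same for the moment, N m; "width": finger opening in mm.
Only numpy, scipy, OpenCV 4.12 (cv2) and the standard library are available. Lean on these libraries where they do the work, as an engineer would, in place of code of your own. Each camera call takes 0.05 s, during which the arm holds its last target. There are 200 camera calls.

## Task

Take the hand roller out of its stand and roll the blue cap strip down onto its tubes: start on the cap at the orange-tab end, press firmly and roll to the other end in one stroke without lifting off, until every blue cap is fully home like the white ones; the caps crack if pressed with more than about 25 N. Then stand the roller back upright in its stand. Touch the block and its caps only with the roller, and leave everything else on the bench where it is.

Things in the scene. Friction and masses are not known exactly. Their poses are not given: they have to be found in the camera images.
- roller: Hand roller, upright, about 0.26 kg. Black rubber wheel, radius 20, 14 wide, turning freely on an axle along the roller's x axis: it rolls along y. Aluminium fork round it, 30 (x) by 40 (y) mm, from 12 to 52 mm above the origin; red handle above that. Origin: lowest point of the wheel; z points up the handle.
- roller_handle (a point): Middle of the roller's red handle, 100 mm above the wheel's lowest point. The handle is 30 (x) by 22 (y) mm and reaches from 58 to 140 mm above the wheel's lowest point; axes as the roller's.
- stand: Grey roller stand, fixed. Origin: underside centre. Open pocket 36 (x) by 46 (y) mm, 3 mm free all round the fork, walls up to 50 mm above the bench. Inside, the fork rests on ledges 28 mm above the bench and the wheel hangs free: the roller's origin is then on the stand's z axis, 16 mm above the bench, its axes parallel to the stand's (either way round).
- nest: Dark metal nest, fixed, 120 (x) by 160 (y) mm, rim 26 mm high. Origin: underside centre. A pale 24-tube block (86 by 128 mm) stands in it on a soft sponge pad. Four rows of six caps run along the nest's y axis: three white rows are home, the fourth, a blue six-cap strip at the +x edge, stands proud.
- tab_end (a point): Point on the nest's rim level, 26 mm above the bench, straight below the first blue cap (cap0, orange tab beyond it). The block's height and its lean along the strip (up to 3.5 degrees) are not measured: tops of caps that are home lie anywhere from 52 to 71 mm above the bench. The block gives under load, about 1 mm for every 16 N, and springs back.
- plain_end (a point): The same below the last blue cap (cap5), 90 mm from tab_end along the nest's +y axis. Note: set on a cap's middle, the wheel soon meets the proud cap beside it too and the two share the load; on the outer half of the first cap it meets that cap alone.
- cap0 (a joint): How far blue cap 0 of 0 to 5, counted from the tab end (the cap with the orange tab, at point tab_end), is pushed in, in m: 0 = 5 mm proud, 0.005 = fully home, level with the white caps. Head 16 mm across, next cap 18 mm further. It grips its tube: it moves down only under about 11 N and stays where it is left.
- cap1 (a joint): How far blue cap 1 of 0 to 5, counted from the tab end, is pushed in, in m: 0 = 5 mm proud, 0.005 = fully home, level with the white caps. Head 16 mm across, next cap 18 mm further. It grips its tube: it moves down only under about 11 N and stays where it is left.
- cap2 (a joint): How far blue cap 2 of 0 to 5, counted from the tab end, is pushed in, in m: 0 = 5 mm proud, 0.005 = fully home, level with the white caps. Head 16 mm across, next cap 18 mm further. It grips its tube: it moves down only under about 11 N and stays where it is left.
- cap3 (a joint): How far blue cap 3 of 0 to 5, counted from the tab end, is pushed in, in m: 0 = 5 mm proud, 0.005 = fully home, level with the white caps. Head 16 mm across, next cap 18 mm further. It grips its tube: it moves down only under about 11 N and stays where it is left.
- cap4 (a joint): How far blue cap 4 of 0 to 5, counted from the tab end, is pushed in, in m: 0 = 5 mm proud, 0.005 = fully home, level with the white caps. Head 16 mm across, next cap 18 mm further. It grips its tube: it moves down only under about 11 N and stays where it is left.
- cap5 (a joint): How far blue cap 5 of 0 to 5, counted from the tab end (at point plain_end), is pushed in, in m: 0 = 5 mm proud, 0.005 = fully home, level with the white caps. Head 16 mm across, next cap 18 mm further. It grips its tube: it moves down only under about 11 N and stays where it is left.
- spare_strip: Bystander: spare white six-cap strip with an orange tab lying on the bench, 106 x 16 x 13 mm, origin at its underside centre.
- brush: Bystander: flat dusting brush lying on the bench, 170 mm long, about 15 mm high.
- marker: Bystander: marker pen lying on the bench, 130 mm long, 13 mm thick.
- slide_box: Bystander: dark blue slide box, 92 x 177 x 34 mm, origin at its underside centre.
- jar: Bystander: white jar with a blue cap, 72 mm across, 95 mm high, origin at its underside centre.
- spray: Bystander: white spray bottle with a blue nozzle, 76 mm across, 217 mm high, origin at its underside centre.
- cassette_tray: Bystander: grey tray of tissue cassettes, 120 x 160 x 22 mm, origin at its underside centre.
Mind the look-alikes: they are no part of the job. Of the things like the stand, leave any that is pink; of the rest the larger one is meant.

How it is judged (in metres and radians):
On the way, in this order (a step that is already met when the one before it is completed fails the run):
1. the roller is lifted clear of its stand (z of roller in the frame of stand above 0.055 m), for 0.1 s.
2. the first two caps at the tab end are pushed in more than 2 mm, with the roller pressing on the strip (value of joint each of cap0, cap1 above 0.002 m and contact force between roller and nest above 2 N), for 0.02 s.
3. all six blue caps are home, with the roller pressing on the strip (value of joint each of cap0, cap1, cap2, cap3, cap4, cap5 above 0.0035 m and contact force between roller and nest above 2 N), for 0.05 s.
At the end, for the whole second after the job is handed in: every blue cap is home (pushed in more than 3.5 mm of 5 mm, that is within 1.5 mm of fully home), and the roller stands at rest, upright within 0.12 rad, down in the pocket of its stand (within 8 mm of its axis, origin within 5 mm of its resting height), released (value of joint each of cap0, cap1, cap2, cap3, cap4, cap5 above 0.0035 m and horizontal distance between roller and stand below 0.008 m and z of roller in the frame of stand below 0.021 m and angle between roller's own z axis and vertical below 0.12 rad and linear speed of roller below 0.02 m/s); the robot touches nothing.
It fails at once if the roller presses on the block or its caps with more than 25 N (contact force between roller and nest above 25 N).
It fails at once if the gripper or arm touches the nest, block or caps (contact force between any of the fingers, the arm and nest above 1 N).
It fails at once if the strip is rolled from the wrong end: the fourth cap is home while the first is still pushed in less than 2 mm (value of joint cap3 above 0.0035 m and value of joint cap0 below 0.002 m).
It fails at once if the stroke is broken: with the first cap pushed in more than 2 mm and the last not yet home, the roller's lowest point is raised more than 90 mm above the bench (at least 14 mm off the strip) (value of joint cap0 above 0.002 m and not (value of joint cap5 above 0.0035 m) and z of roller in the frame of nest above 0.09 m).
It fails at once if a bystander is moved by more than 30 mm (distance of any of spare_strip, brush, marker, slide_box, jar, spray, cassette_tray from where it was at the start of the episode above 0.03 m).
It also fails if it takes over 72 s, if anything falls off the work surface, if the arm or the gripper's body presses on something with over 40 N, if the wrist force passes 120 N, or if a joint passes its speed limit or range.

## Working session

There is one attempt and no reset: what is moved stays moved. The work goes in short steps, Python scripts to look and compute and a shell command to move; the robot and the scene stay as the last step left them, time stands still between calls to the robot, and variables do not carry over. Pictures are saved under pics/ and viewed, about 8 in all and at most 12, crops included, and the job is handed in when it is done.

```bash
ls; mkdir -p pics; cat > h.py <<'E'
import numpy as np, cv2
from cell import ctrl
def shot(n,f=None):
    p=ctrl.get_image(n)
    if f: cv2.imwrite('pics/'+f,p['color'][...,::-1])
    return p
def world(p,u,v,d=None):
    K=np.array(p['camera_matrix']); R=np.array(p['R']); t=np.array(p['t'])
    if d is None: d=p['depth'][int(round(v)),int(round(u))]
    return R.T@(np.array([(u-K[0,2])/K[0,0]*d,(v-K[1,2])/K[1,1]*d,d])-t)
def cloud(p):
    K=np.array(p['camera_matrix']); R=np.array(p['R']); t=np.array(p['t'])
    d=p['depth'];v,u=np.mgrid[:d.shape[0],:d.shape[1]]
    c=np.stack([(u-K[0,2])/K[0,0]*d,(v-K[1,2])/K[1,1]*d,d],-1)
    return (c-t)@R
E
python3 - <<'E'
from h import *
np.set_printoptions(precision=2,suppress=True)
s=ctrl.read_state();print(s)
ims=[]
for n in ['scene','side']:
    p=shot(n,n+'0.png');print(n,p['R'],p['t'],p['camera_matrix'])
    for q in ['roller','roller_handle','stand','nest','cap0','spare_strip','jar','spray','slide_box','cassette_tray','brush','marker']:
        for r in ctrl.search_frame(q,p)[:3]:
            e=r['extent'];print(q,round(r['conf'],2),np.round(e),world(p,min(e[0],559),min(e[1],419)))
E
```

```text
pics
{'clock': 0.0, 'qpos': array([-1.25,  0.63,  0.04,  1.52, -0.03,  1.  , -0.02]), 'qd': array([-0.,  0.,  0.,  0., -0., -0., -0.]), 'tau': array([  0.  , -56.34,   1.23, -19.34,   0.01,   0.01,  -0.  ]), 'eef_pos': array([244.93, 601.38, 230.39]), 'tool_rot': array([-3.14,  0.  ,  2.75]), 'force': array([ 0.03, -0.01,  0.42]), 'torque': array([ 0.03,  0.04, -0.  ]), 'width': 85.53238962476112}
scene [[-0.14  0.99 -0.  ]
 [ 0.79  0.11 -0.61]
 [-0.6  -0.09 -0.79]] [ 169.07 -356.67 1481.06] [[519.56   0.   276.49]
 [  0.   519.56 213.51]
 [  0.     0.     1.  ]]
roller 0.95 [385. 239.  26.  45.] [589.09 130.24 118.04]
roller_handle 0.58 [385. 237.  25.  41.] [587.29 130.91 122.15]
stand 0.81 [299. 261.  37.  32.] [613.64 -34.88  37.17]
stand 0.78 [378. 262.  55.  50.] [596.52 127.64  43.95]
stand 0.75 [347. 181.  40.  44.] [384.81  51.76  45.42]
nest 0.75 [217. 210.  71.  60.] [ 530.72 -223.36   71.11]
cap0 0.58 [235. 208.   5.   2.] [ 519.43 -185.43   70.66]
cap0 0.57 [191. 212.  14.   9.] [ 535.95 -282.06   61.79]
cap0 0.56 [227. 210.   7.   7.] [ 526.77 -202.67   71.94]
spare_str
[... 1155 characters left out ...]
 [283. 292.  90.  88.] [ 482.92 -273.19   63.47]
cap0 0.5 [291. 264.   9.   5.] [ 526.69 -227.12   74.47]
cap0 0.43 [279. 255.   7.   8.] [ 516.53 -193.55   73.72]
spare_strip 0.55 [224. 225.  27.  31.] [466.85  -4.66  11.49]
jar 0.77 [373. 240.  38.  53.] [ 714.25 -256.96   76.91]
spray 0.65 [286. 124.  35.  73.] [732.47 161.13 123.93]
slide_box 0.8 [315. 189.  57.  59.] [718.44 -16.63  33.43]
slide_box 0.57 [286. 261.   9.   9.] [ 522.51 -211.51   69.9 ]
cassette_tray 0.78 [272. 378. 108.  84.] [ 393.47 -396.06    9.64]
brush 0.85 [150. 199.  62.  29.] [336.66 159.73  20.55]
marker 0.66 [205. 315.  22.  56.] [ 333.34 -217.01   11.91]
marker 0.45 [152. 198.  62.  27.] [340.26 162.15  20.45]
```

View scene.

```bash
python3 - <<'E'
import cv2
a=cv2.imread('pics/scene0.png')[130:370,120:480];b=cv2.imread('pics/side0.png')[100:400,130:420]
a=cv2.resize(a,(800,533),interpolation=2);cv2.imwrite('pics/a.png',a)
b=cv2.resize(b,(580,600),interpolation=2);cv2.imwrite('pics/b.png',b)
E
```

```text
(no output)
```

View pics/a.png

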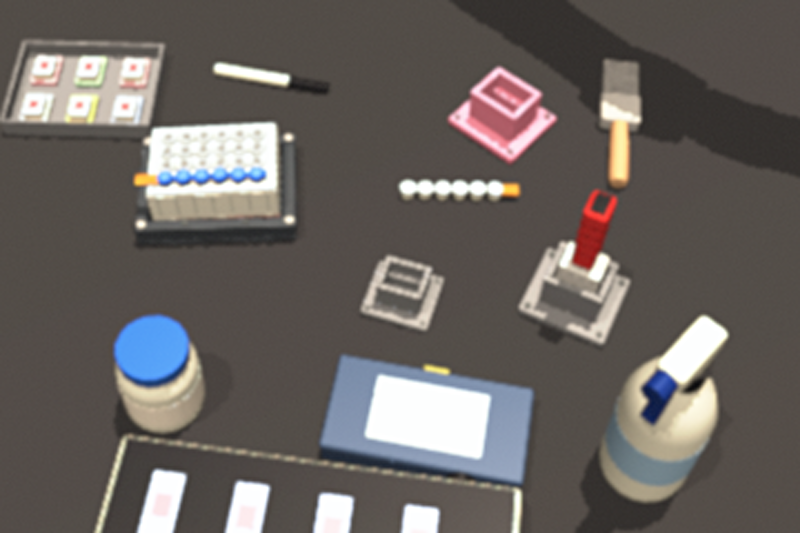

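View pics/b.png

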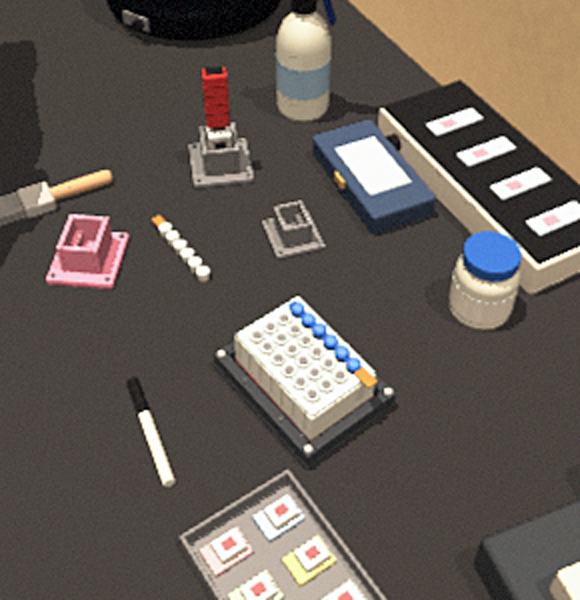

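Candidates for the stand (scene pixel): pink (347,181) → excluded by colour; small grey (299,261) → smaller; large grey (378,262), roller in it → chosen. Strip: blue strip on the block (217,210), orange tab at the −y end; the spare white strip (327,216) is a bystander.

```bash
cat > m.py <<'E'
from h import *
np.set_printoptions(precision=1,suppress=True)
def rect(P): # min-area rect of xy
    (c,s,a)=cv2.minAreaRect(P[:,:2].astype(np.float32)); return np.array(c),np.array(s),a
for n in ['scene','side']:
    p=shot(n);C=cloud(p);rgb=p['color'].astype(int);ok=p['depth']>0
    hsv=cv2.cvtColor(p['color'],cv2.COLOR_RGB2HSV);H,S,V=[hsv[...,i].astype(int) for i in range(3)]
    def box(x0,x1,y0,y1,z0,z1): return ok&(C[...,0]>x0)&(C[...,0]<x1)&(C[...,1]>y0)&(C[...,1]<y1)&(C[...,2]>z0)&(C[...,2]<z1)
    print('==',n)
    blue=box(430,640,-330,-120,45,90)&(H>100)&(H<125)&(S>120)&(V>110)
    P=C[blue];m=P.mean(0);d=np.linalg.svd(P[:,:2]-m[:2])[2][0];d*=np.sign(d[1]);t=(P[:,:2]-m[:2])@d
    print('blue n',len(P),'mean',m,'yaw',np.degrees(np.arctan2(-d[0],d[1])),'ext',np.percentile(t,[1,99]))
    for b in range(-50,51,10):
        q=abs(t-b)<5
        if q.any(): print(b,'ztop %.1f'%np.percentile(P[q,2],90),end=' ')
    print()
    org=box(430,640,-330,-120,20,90)&(H>5)&(H<22)&(S>150)&(V>120); print('tab',np.median(C[org],0))
    wh=box(430,560,-300,-130,52,80)&(S<60)&(V>150);print('white rect',rect(C[wh]))
    rim=box(430,640,-330,-120,12,34);print('rim rect',rect(C[rim]),'zpct',np.percentile(C[rim][:,2],[50,90]))
    red=box(520,660,60,200,60,175)&((H<8)|(H>172))&(S>130)&(V>50)
    P=C[red];print('red',len(P),'z',np.percentile(P[:,2],[1,99]))
    for z in (80,100,120,140):
        q=P[abs(P[:,2]-z)<8];print(z,rect(q),q.mean(0))
    Q=C[box(520,660,60,200,146,170)]; print('top',len(Q),rect(Q) if len(Q)>3 else 0,Q[:,2].mean())
    st=C[box(520,680,50,220,2,15)];print('base',rect(st))
    st=C[box(520,680,50,220,40,54)&(S<60)];print('wall',rect(st),np.percentile(st[:,2],95))
E
python3 m.py
```

```text
== scene
blue n 126 mean [ 529.  -228.4   70.3] yaw 11.16288617812389 ext [-50.2  49.6]
-50 ztop 71.2 -40 ztop 71.3 -30 ztop 72.3 -20 ztop 71.9 -10 ztop 72.2 0 ztop 71.8 10 ztop 72.7 20 ztop 72.3 30 ztop 70.8 40 ztop 72.9 50 ztop 71.1 
tab [ 537.7 -294.9   66.5]
white rect (array([ 500.2, -235.2]), array([ 89.6, 128.3]), 9.567713737487793)
rim rect (array([ 489.2, -237.1]), array([146.3, 160.2]), 9.971966743469238) zpct [25.2 29.5]
red 351 z [ 79.1 157.9]
80 (array([583.3, 136.5]), array([12.3, 28.4]), 28.49728775024414) [587.  130.   82.9]
100 (array([578.2, 133.9]), array([19.2, 25.5]), 66.06127166748047) [587.  131.7 100.2]
120 (array([581. , 139.3]), array([17.6, 38.1]), 37.86205291748047) [586.1 132.1 120.2]
140 (array([580.7, 138.1]), array([17.7, 34.8]), 30.192350387573242) [586.  130.6 139.9]
top 162 (array([574.7, 133.5]), array([22.1, 33.2]), 70.68740844726562) 154.5840525548422
base (array([600.3, 134.7]), array([169. , 159.2]), 89.77228546142578)
wall (array([575.5, 133.3]), array([58.4, 50.4]), 69.9062728881836) 52.136793832623844
== side
blue n 175 mean [ 524.4 -233.7  
[... 318 characters left out ...]
([ 487.7, -239. ]), array([143.4, 160.1]), 9.706123352050781) zpct [26.3 29.1]
red 331 z [ 76.4 157.4]
80 (array([570.7, 122.4]), array([ 9. , 28.8]), 79.4665298461914) [570.3 123.1  81.4]
100 (array([568.9, 123.6]), array([ 8. , 28.4]), 65.49042510986328) [569.1 123.4 100.3]
120 (array([569.7, 122.8]), array([ 7.2, 28.8]), 70.54081726074219) [569.9 122.9 120.1]
140 (array([570.1, 124. ]), array([ 8.7, 30. ]), 70.1493911743164) [569.4 123.5 139.8]
top 94 (array([572.9, 131.3]), array([23.8, 29.7]), 71.01705169677734) 154.87387730202423
base (array([599.9, 135.3]), array([169.1, 159.3]), 89.88932800292969)
wall (array([572.3, 130.9]), array([59.4, 47.6]), 72.31733703613281) 52.636903730190916
```

The pictures show the roller in the large grey stand (scene 385,240), pink stand left of it, and the small grey stand centre. The blue strip's orange tab is at scene (187,211), the −y end. Moving above the roller.

```bash
python3 -m crank '[[[-0.8,-0.5,0,0,0,0],[-0.9,-0.57,0,0,0,0],[-0.9,-0.57,0,0,0,0],[-0.9,-0.57,0,0,0,0],[-0.9,-0.57,0,0,0,0],[-0.9,-0.57,0,0,0,0],[-0.9,-0.57,0,0,0,0],[-0.9,-0.57,0,0,0,0],[-0.9,-0.57,0,0,0,0],[-0.9,-0.57,0,0,0,0]]]' -1
```

```text
clock: 2.23
eef_pos: [429.5, 345.2, 229.3]
tool_rot: [3.135, -0.006, 2.774]
force: [0.5, 0.7, -0.1]
width: 85.5
```

```bash
python3 -m crank '[[[-0.88,-0.61,0,0,0,0],[-0.88,-0.61,0,0,0,0],[-0.88,-0.61,0,0,0,0],[-0.88,-0.61,0,0,0,0],[-0.88,-0.61,0,0,0,0],[-0.88,-0.61,0,0,0,-0.1],[-0.88,-0.61,0,0,0,-0.1],[-0.8,-0.6,0,0,0,0],[0,0,0,0,0,0]]]'
python3 - <<'E'
from h import *
np.set_printoptions(precision=2,suppress=True)
s=ctrl.read_state();print(s['eef_pos'],s['tool_rot'],s['qpos'])
p=shot('wrist','w0.png');print(p['R'],p['t'],p['camera_matrix'],p['depth'].min(),p['depth'].max())
E
```

```text
clock: 2.98
eef_pos: [583.5, 114.4, 228.9]
tool_rot: [3.135, 0.002, 2.786]
force: [0.5, -1.1, 0.5]
width: 85.4
[583.48 114.45 228.86] [3.14 0.   2.79] [-0.27  0.55  0.04  1.69 -0.03  0.9   1.01]
[[ 0.35  0.94  0.01]
 [ 0.89 -0.33  0.31]
 [ 0.29 -0.1  -0.95]] [-311.56 -520.11  217.56] [[325.19   0.   275.46]
 [  0.   325.19 210.72]
 [  0.     0.     1.  ]] 0.0 1059.9413
```

View pics/w0.png

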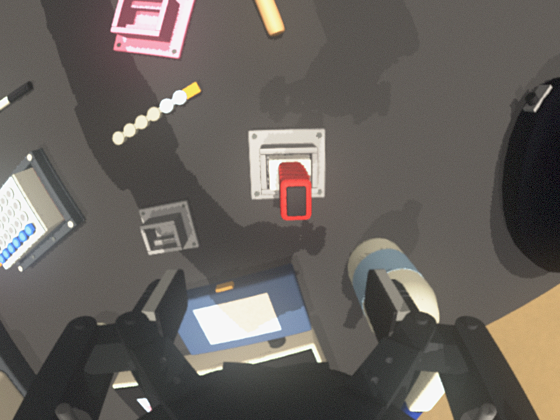

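The wrist view shows the large stand at (287,165) with the red handle top at (296,200), nearly aligned with the tool. Measuring with the fisheye model.

```bash
cat >> h.py <<'E'
def wcloud(p):
    K=np.array(p['camera_matrix']); R=np.array(p['R']); t=np.array(p['t'])
    d=p['depth'];v,u=np.mgrid[:d.shape[0],:d.shape[1]]
    x=(u-K[0,2])/K[0,0];y=(v-K[1,2])/K[1,1];th=np.hypot(x,y);k=np.where(th>1e-6,np.tan(np.minimum(th,1.5))/np.maximum(th,1e-6),1)
    return (np.stack([x*k*d,y*k*d,d],-1)-t)@R
def rect(P):
    (c,s,a)=cv2.minAreaRect(P[:,:2].astype(np.float32)); return np.round(c,1),np.round(s,1),round(a,1)
E
python3 - <<'E'
from h import *
p=shot('wrist');C=wcloud(p);ok=p['depth']>0
hsv=cv2.cvtColor(p['color'],cv2.COLOR_RGB2HSV);H,S,V=[hsv[...,i].astype(int) for i in range(3)]
def box(x0,x1,y0,y1,z0,z1): return ok&(C[...,0]>x0)&(C[...,0]<x1)&(C[...,1]>y0)&(C[...,1]<y1)&(C[...,2]>z0)&(C[...,2]<z1)
T=box(530,620,90,180,147,165);print('top',T.sum(),rect(C[T]),C[T].mean(0))
W=box(530,620,80,190,46,56)&(S<60);print('wall',W.sum(),rect(C[W]),C[W].mean(0))
B=box(500,650,60,210,3,14)&(V>90)&(S<60);print('base',B.sum(),rect(C[B]),C[B].mean(0))
t=C[300:330,60:100];
bl=box(430,640,-330,-120,45,90)&(H>100)&(H<125)&(S>120);print('blue',bl.sum(),C[bl].mean(0))
E
```

```text
top 1264 (array([571.5, 133.5]), array([21.5, 29.3]), 71.0) [570.14417562 133.87667679 155.62777889]
wall 985 (array([572.2, 133.5]), array([58.4, 48. ]), 71.6) [566.12599754 134.91042116  49.44524381]
base 2222 (array([572. , 133.1]), array([86. , 79.6]), 71.4) [560.09765239 134.41190344   9.40957405]
blue 194 [ 523.21175421 -220.41711122   70.20088867]
```

```bash
python3 -m crank '[[[0.58,0.45,0,0.06,0,-0.28],[0,0,0,0,0,0],[0,0,0,0,0,0]]]'
```

```text
clock: 3.33
eef_pos: [566.7, 143.1, 228.7]
tool_rot: [3.137, -0.005, 2.824]
force: [-0.1, -1.8, 1.3]
width: 85.1
```

```bash
python3 -m crank '[[[0,0,0,0,0,0]]]'
```

```text
clock: 3.42
eef_pos: [565.7, 145.3, 228.7]
tool_rot: [3.136, -0.006, 2.828]
force: [-0.1, 0.3, 0.1]
width: 85.5
```

```bash
python3 -m crank '[[[-0.28,-0.28,0.3,0,0,0.1],[0,0,0.3,0,0,0],[0,0,0.3,0,0,0]]]'
```

```text
clock: 3.67
eef_pos: [572.4, 136.4, 201.8]
tool_rot: [3.133, -0.002, 2.819]
force: [0.5, 0.9, -0.1]
width: 85.5
```

```bash
python3 -m crank '[[[0,-0.08,0.5,0.08,0,0.03],[0,0,0.6,0,0,0],[0,0,0.6,0,0,0],[0,0,0.6,0,0,0],[0,0,0.6,0,0,0],[0,0,0.4,0,0,0],[0,0,0.2,0,0,0]]]'
```

```text
clock: 4.25
eef_pos: [569.6, 129.9, 84.7]
tool_rot: [-3.137, -0.006, 2.81]
force: [0.8, 0.2, 0.1]
width: 85.2
```

```bash
python3 -m crank '[[[-0.03,0.11,-0.3,-0.04,0,0.0],[0,0,0,0,0,0],[0,0,0,0,0,0]]]'
```

```text
clock: 4.5
eef_pos: [570.0, 131.7, 91.6]
tool_rot: [-3.139, -0.011, 2.809]
force: [-1.2, -0.2, -0.4]
width: 85.3
```

```bash
python3 -m crank '[[[-0.03,0.06,-0.1,0,-0.1,-0.05],[0,0,0,0,0,0]]]'; python3 -m crank '[[[0,0,0,0,0,0]]]'
```

```text
clock: 4.67
eef_pos: [573.0, 133.5, 96.5]
tool_rot: [-3.141, 0.004, 2.814]
force: [-1.1, 0.3, -0.4]
width: 85.1
clock: 4.75
eef_pos: [573.6, 133.7, 97.4]
tool_rot: [3.142, 0.005, 2.814]
force: [-0.3, 1.2, 0.6]
width: 85.3
```

Good: aligned with the handle. Close.

```bash
python3 -m crank '[[[0,0,0,0,0.05,0],[0,0,0,0,0,0],[0,0,0,0,0,0],[0,0,0,0,0,0],[0,0,0,0,0,0],[0,0,0,0,0,0],[0,0,0,0,0,0],[0,0,0,0,0,0]]]' 1
```

```text
clock: 5.42
eef_pos: [574.5, 133.9, 99.3]
tool_rot: [3.14, 0.002, 2.814]
force: [-0.1, 0.1, 0.6]
width: 21.4
```

```bash
python3 -m crank '[[[0,0,-0.3,0,0,0],[0,0,-0.4,0,0,0],[0,0,-0.4,0,0,0],[0,0,-0.4,0,0,0],[0,0,-0.5,0,0,0],[0,0,-0.5,0,0,0],[0,0,-0.3,0,0,0],[0,0,0,0,0,0],[0,0,0,0,0,0],[0,0,0,0,0,0]]]'
python3 - <<'E'
from h import *
p=shot('wrist','w1.png');q=shot('side','s1.png')
s=ctrl.read_state();print(s['eef_pos'],s['tool_rot'],s['force'],s['width'])
cv2.imwrite('pics/s1c.png',cv2.resize(np.hstack([p['color'][150:350,200:400],q['color'][60:260,150:350]])[...,::-1],None,fx=2,fy=2,interpolation=2))
E
```

```text
clock: 6.25
eef_pos: [569.4, 132.9, 184.8]
tool_rot: [-3.137, -0.008, 2.815]
force: [-0.7, -0.6, -4.1]
width: 21.2
[569.06145326 132.78636468 184.31600246] [-3.13599611 -0.00917459  2.81487738] [ 0.00288692  0.34638588 -2.67861505] 21.460290940713897
```

View pics/s1c.png

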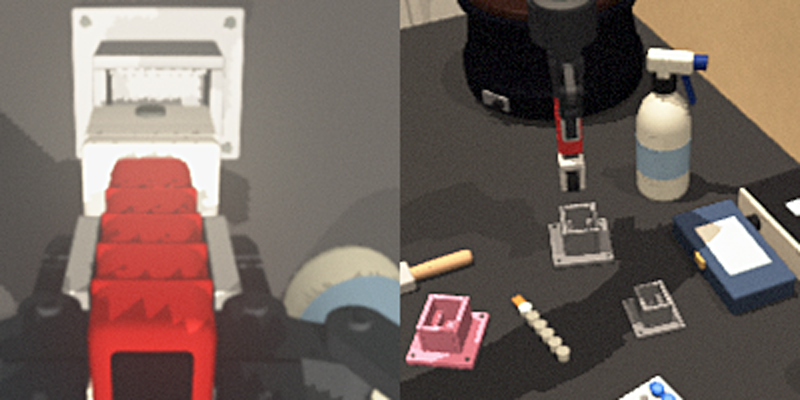

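```bash
python3 -m crank '[[[-0.24,-0.7,-0.05,0,0,0],[-0.24,-0.96,-0.05,0,0,0],[-0.24,-0.96,-0.05,0,0,0],[-0.24,-0.96,-0.05,0,0,0],[-0.24,-0.96,-0.05,0,0,0],[-0.24,-0.96,0,0,0,0],[-0.24,-0.96,0,0,0,0],[-0.24,-0.8,0,0,0,0],[-0.2,-0.5,0,0,0,-0.3],[0,0,0,0,0,-0.8],[0,0,0,0,0,-0.9],[0,0,0,0,0,-0.9]]]'; python3 -m crank '[[[0,0,0,0,0,-0.9],[0,0,0,0,0,-0.5],[0,0,0,0,0,0],[0,0,0,0,0,0],[0,0,0,0,0,0]]]'
```

```text
clock: 7.35
eef_pos: [549.0, -118.3, 181.1]
tool_rot: [-3.139, -0.028, 3.133]
force: [0.2, -0.2, -2.7]
width: 21.4
clock: 7.77
eef_pos: [546.5, -119.6, 177.3]
tool_rot: [3.137, -0.035, -2.999]
force: [0.1, 0.1, -3.0]
width: 21.1
```

```bash
python3 -m crank '[[[0,-0.7,-0.5,0.04,-0.3,-0.25],[0,-0.5,0,0,0,0],[0,0,0,0,0,0],[0,0,0,0,0,0],[0,0,0,0,0,0]]]'
cat > n.py <<'E'
from h import *
import sys
np.set_printoptions(precision=1,suppress=True)
p=shot('wrist',sys.argv[1]);C=wcloud(p);ok=p['depth']>0
s=ctrl.read_state();print(s['eef_pos'],s['tool_rot'],s['force'])
hsv=cv2.cvtColor(p['color'],cv2.COLOR_RGB2HSV);H,S,V=[hsv[...,i].astype(int) for i in range(3)]
def box(x0,x1,y0,y1,z0,z1): return ok&(C[...,0]>x0)&(C[...,0]<x1)&(C[...,1]>y0)&(C[...,1]<y1)&(C[...,2]>z0)&(C[...,2]<z1)
bl=box(430,640,-330,-120,45,90)&(H>100)&(H<125)&(S>120)&(V>80)
n,l,st,ce=cv2.connectedComponentsWithStats(bl.astype(np.uint8))
P=C[bl];m=P.mean(0);d=np.linalg.svd(P[:,:2]-m[:2])[2][0];d*=np.sign(d[1])
print('blue',len(P),m,np.degrees(np.arctan2(-d[0],d[1])),np.percentile((P[:,:2]-m[:2])@d,[1,99]))
tt=(P[:,:2]-m[:2])@d;ll=(P[:,:2]-m[:2])@np.array([d[1],-d[0]])
print('lat',np.percentile(ll,[2,98]))
top=np.array([[b,np.percentile(P[abs(tt-b)<5,2],85)] for b in range(-45,46,9) if (abs(tt-b)<5).sum()>8]);print(top.T)
wh=box(430,560,-310,-130,52,80)&(S<60)&(V>120);print('white',rect(C[wh]))
e=np.array([-.174,.985]);x=np.array([.985,.174])
P=C[wh];t=(P[:,:2]-[499,-237])@e
print('white z',[(b,round(np.percentile(P[abs(t-b)<9,2],80),1)) for b in range(-54,55,18) if (abs(t-b)<9).sum()>20])
o=box(430,640,-330,-120,20,90)&(H>5)&(H<24)&(S>140)&(V>110);print('tab',o.sum(),C[o].mean(0),rect(C[o]) if o.sum()>4 else '')
E
python3 n.py w2.png
```

```text
clock: 8.18
eef_pos: [552.1, -154.7, 190.1]
tool_rot: [3.138, -0.007, -2.976]
force: [-0.7, -0.0, -3.7]
width: 21.2
[ 552.1 -154.2  190. ] [ 3.1 -0.  -3. ] [-0.1 -0.7 -3.2]
blue 814 [ 522.9 -226.    70.3] 10.388518846353614 [-56.2  48. ]
lat [-6.3  6.6]
[[-45.  -36.  -27.  -18.   -9.    0.    9.   18.   27.   36.   45. ]
 [ 69.8  70.7  70.7  71.1  71.1  71.7  71.9  71.2  71.4  71.8  71.8]]
white (array([ 497.7, -235.5]), array([ 87.4, 126.9]), 10.0)
white z [(-54, np.float64(64.2)), (-36, np.float64(65.4)), (-18, np.float64(65.9)), (0, np.float64(66.4)), (18, np.float64(66.9)), (36, np.float64(67.4)), (54, np.float64(67.1))]
tab 234 [ 535.6 -294.6   66.5] (array([ 535.8, -294.4]), array([12.1, 20.8]), 10.0)
```

View pics/w2.png

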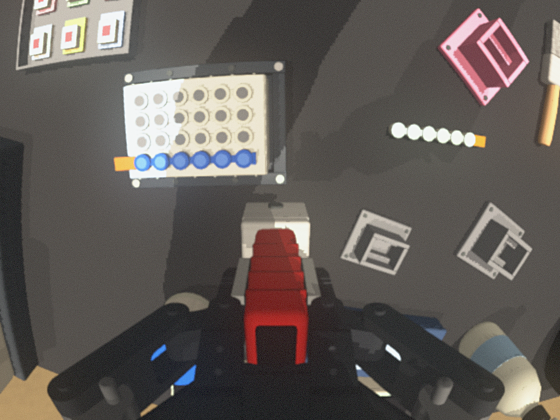

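Wrist view: plain end cap at (250,158), cap0 at (143,162), orange tab at (123,163); strip rises ~2–3 mm toward the plain end. Moving over the outer half of cap0.

```bash
python3 -m crank '[[[0.25,-0.6,0,0,0,-0.1],[0.25,-0.75,0,0,0,0],[0.25,-0.75,0,0,0,0],[0.25,-0.75,0,0,0,0],[0.2,-0.6,0,0,0,0],[0,-0.3,0,0,0,0],[0,0,0,0,0,0],[0,0,0,0,0,0],[0,0,0,0,0,0],[0,0,0,0,0,0]]]'; python3 -m crank '[[[0,0,0,0,0,0]]]'
```

```text
clock: 9.07
eef_pos: [538.4, -260.0, 185.1]
tool_rot: [3.125, -0.011, -2.95]
force: [-0.9, -0.2, -2.7]
width: 21.3
clock: 9.15
eef_pos: [538.8, -258.3, 185.1]
tool_rot: [3.124, -0.011, -2.948]
force: [0.1, -0.3, -4.3]
width: 21.3
```

```bash
python3 -m crank '[[[0.3,-0.7,0.2,0.16,-0.1,0.15],[0,0,0.2,0,0,0],[0,0,0,0,0,0],[0,0,0,0,0,0],[0,0,0,0,0,0],[0,0,0,0,0,0]]]'
```

```text
clock: 9.65
eef_pos: [536.1, -274.7, 173.3]
tool_rot: [3.139, 0.001, -2.955]
force: [0.1, 0.1, -3.0]
width: 21.4
```

```bash
python3 -m crank '[[[0.12,-0.2,0.2,0,0,0.08],[0,0,0.05,0,0,0],[0,0,0,0,0,0],[0,0,0,0,0,0],[0,0,0,0,0,0]]]'
```

```text
clock: 10.07
eef_pos: [534.0, -281.4, 165.6]
tool_rot: [3.139, 0.002, -2.964]
force: [-0.6, -0.0, -2.0]
width: 21.3
```

```bash
python3 - <<'E'
from h import *
q=shot('side');c=q['color'][190:350,200:360];p=shot('wrist');d=p['color'][60:260,150:350]
cv2.imwrite('pics/c1.png',np.hstack([cv2.resize(c,(400,400),interpolation=2),cv2.resize(d,(400,400),interpolation=2)])[...,::-1])
s=ctrl.read_state();print(s['eef_pos'],s['force'])
E
```

```text
[ 534.04675273 -281.39679756  165.67368713] [-0.12918483  0.57222568 -2.85513216]
```

View pics/c1.png

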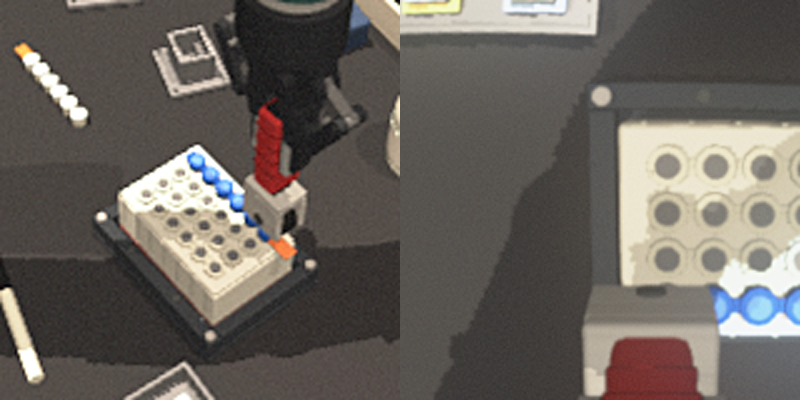

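Wheel sits ~6 mm outside cap0's centre (fork column 652 vs cap0 column 668 in the crop), just clear of the cap. Descend carefully.

```bash
python3 -m crank '[[[0,0.0,0.15,0,0,0],[0,0,0.1,0,0,0],[0,0,0,0,0,0],[0,0,0,0,0,0]]]'
```

```text
clock: 10.5
eef_pos: [534.3, -281.2, 157.5]
tool_rot: [3.139, 0.003, -2.963]
force: [-0.0, -0.2, -3.4]
width: 21.3
```

```bash
python3 -m crank '[[[0,0.0,0.06,0,0,0],[0,0,0,0,0,0],[0,0,0,0,0,0]]]'
```

```text
clock: 10.75
eef_pos: [534.3, -281.0, 155.4]
tool_rot: [3.139, 0.002, -2.963]
force: [0.0, -0.1, -3.0]
width: 21.4
```

```bash
python3 -m crank '[[[0,0.0,0.04,0,0,0],[0,0,0,0,0,0]]]'; python3 -m crank '[[[0,0.0,0.03,0,0,0],[0,0,0,0,0,0]]]'
```

```text
clock: 10.92
eef_pos: [534.4, -281.0, 154.1]
tool_rot: [3.139, 0.003, -2.963]
force: [0.4, 0.7, -3.2]
width: 21.3
clock: 11.08
eef_pos: [534.4, -281.1, 153.3]
tool_rot: [3.139, 0.003, -2.963]
force: [0.8, 0.5, -3.2]
width: 21.1
```

```bash
python3 -m crank '[[[0,0.0,0.04,0,0,0],[0,0,0,0,0,0]]]'; python3 -m crank '[[[0,0.0,0.03,0,0,0],[0,0,0,0,0,0]]]'
```

```text
clock: 11.25
eef_pos: [534.8, -281.2, 152.3]
tool_rot: [3.14, 0.004, -2.963]
force: [0.0, -0.7, -1.0]
width: 21.1
clock: 11.42
eef_pos: [535.1, -281.7, 152.0]
tool_rot: [3.141, 0.004, -2.963]
force: [-0.6, -0.4, -0.6]
width: 21.6
```

```bash
python3 -m crank '[[[0.01,0.02,0.08,0,0,0],[0.01,0,0.08,0,0,0]]]'; 
```

```text
clock: 11.58
eef_pos: [535.9, -282.7, 149.3]
tool_rot: [-3.139, 0.007, -2.963]
force: [-1.9, -0.7, 8.1]
width: 21.6
```

```bash
python3 -m crank '[[[0.05,0.08,0.08,0,0,0],[0.05,0.08,0.08,0,0,0]]]'; 
```

```text
clock: 11.75
eef_pos: [534.7, -281.7, 147.5]
tool_rot: [-3.132, 0.013, -2.965]
force: [-0.9, -1.1, 8.0]
width: 21.3
```

```bash
python3 -m crank '[[[0.03,0.1,0.06,-0.08,0.1,0],[0.03,0.1,0.06,0,0,0]]]'; 
```

```text
clock: 11.92
eef_pos: [534.9, -279.0, 147.3]
tool_rot: [-3.133, 0.01, -2.966]
force: [-0.1, -1.0, 6.7]
width: 21.1
```

```bash
python3 -m crank '[[[0.03,0.1,0.1,-0.06,0.06,0],[0.03,0.1,0.1,0,0,0]]]'; 
```

```text
clock: 12.08
eef_pos: [535.2, -277.0, 145.5]
tool_rot: [-3.131, 0.01, -2.967]
force: [-2.2, -3.6, 14.9]
width: 21.2
```

```bash
python3 -m crank '[[[0.04,0.15,0.08,-0.06,0.06,0],[0.04,0.15,0.08,0,0.03,0]]]'; 
```

```text
clock: 12.25
eef_pos: [534.9, -275.7, 146.1]
tool_rot: [-3.124, 0.009, -2.969]
force: [-2.0, -5.0, 12.0]
width: 21.4
```

```bash
python3 -m crank '[[[0.04,0.22,0.09,-0.12,0.06,0],[0.04,0.22,0.09,-0.06,0.03,0]]]'; 
```

```text
clock: 12.42
eef_pos: [534.7, -273.8, 146.8]
tool_rot: [-3.123, 0.011, -2.972]
force: [-1.4, -7.7, 10.6]
width: 21.5
```

```bash
python3 -m crank '[[[0.04,0.2,0.13,-0.12,0.08,0],[0.04,0.2,0.12,-0.1,0.04,0]]]'; 
```

```text
clock: 12.58
eef_pos: [535.0, -274.3, 145.9]
tool_rot: [-3.125, 0.009, -2.976]
force: [-1.0, -7.0, 14.3]
width: 21.5
```

```bash
python3 -m crank '[[[0.04,0.27,0.12,-0.12,0.08,0],[0.04,0.27,0.11,-0.1,0.04,0]]]'; 
```

```text
clock: 12.75
eef_pos: [535.1, -272.7, 146.3]
tool_rot: [-3.124, 0.009, -2.981]
force: [-0.5, -9.0, 14.3]
width: 21.1
```

```bash
python3 - <<'E'
from h import *
np.set_printoptions(precision=1,suppress=True)
q=shot('side');a=q['color'][200:300,240:340];p=shot('wrist');d=p['color'][100:300,180:380]
cv2.imwrite('pics/c2.png',np.hstack([cv2.resize(a,(400,400),interpolation=2),cv2.resize(d,(400,400),interpolation=2)])[...,::-1])
s=ctrl.read_state();print(s['eef_pos'],s['force'],s['torque'],s['tool_rot'])
C=wcloud(p);hsv=cv2.cvtColor(p['color'],cv2.COLOR_RGB2HSV);H,S,V=[hsv[...,i].astype(int) for i in range(3)]
R=(((H<8)|(H>172))&(S>130)&(V>40)&(p['depth']>0));P=C[R];print(len(P),np.percentile(P[:,2],[0.5,2,50,98,99.5]))
C=cloud(q);hsv=cv2.cvtColor(q['color'],cv2.COLOR_RGB2HSV);H,S,V=[hsv[...,i].astype(int) for i in range(3)]
bl=(H>100)&(H<125)&(S>120)&(V>80)&(abs(C[...,0]-525)<30)&(abs(C[...,1]+231)<70)&(C[...,2]>50)&(C[...,2]<85)
P=C[bl];t=(P[:,:2]-[525,-231.3])@np.array([-.174,.985])
for b in range(-45,46,9):
    k=abs(t-b)<4.5
    if k.sum()>3: print(b,k.sum(),np.percentile(P[k,2],85))
E
```

```text
[ 534.8 -272.4  146.2] [-1.1 -9.1 14. ] [-2.5  0.4 -0.1] [-3.1  0.  -3. ]
5916 [127.9 131.3 187.6 203.1 204.3]
-18 4 70.48204440415226
-9 9 71.20759525098549
0 18 72.07520840463013
9 10 72.41864260106229
18 15 70.78490012256256
27 14 71.04866332526984
36 13 71.01086297472297
45 11 73.68790189586827
```

View pics/c2.png

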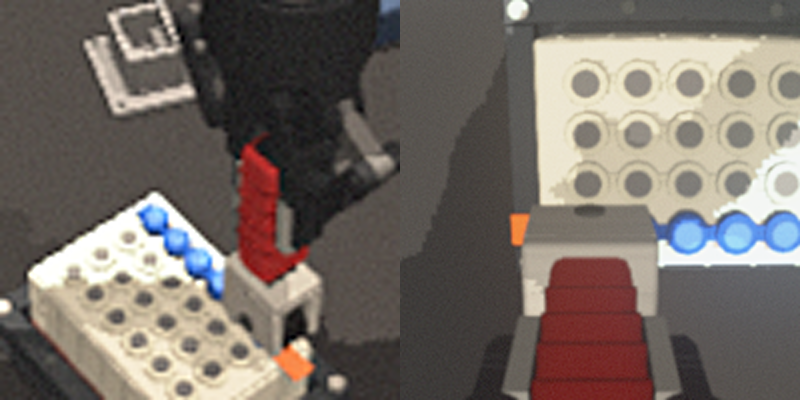

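```bash
python3 -m crank '[[[0.04,0.28,0.13,-0.15,0.08,0.05],[0.04,0.28,0.13,-0.15,0.04,0.05],[0.04,0.28,0.13,-0.15,0.04,0.05]]]'; 
```

```text
clock: 13.1
eef_pos: [533.7, -265.0, 145.3]
tool_rot: [3.14, 0.009, -3.004]
force: [-2.4, -2.5, 19.7]
width: 21.5
```

```bash
python3 -m crank '[[[0.06,0.15,0.06,0,0.06,-0.15],[0.06,0.15,0.07,0,0.04,-0.1]]]'; 
```

```text
clock: 13.27
eef_pos: [532.3, -262.5, 147.1]
tool_rot: [-3.133, 0.007, -2.981]
force: [0.2, -1.2, 8.6]
width: 21.4
```

```bash
python3 -m crank '[[[0.05,0.15,0.1,-0.1,0.06,-0.1],[0.05,0.15,0.1,-0.08,0.04,0]]]'; 
```

```text
clock: 13.43
eef_pos: [532.5, -258.4, 146.7]
tool_rot: [-3.14, 0.007, -2.97]
force: [-0.9, -4.8, 14.0]
width: 21.6
```

```bash
python3 -m crank '[[[0.05,0.2,0.11,-0.1,0.06,0],[0.05,0.2,0.11,-0.1,0.04,0]]]'; 
```

```text
clock: 13.6
eef_pos: [532.5, -257.2, 146.9]
tool_rot: [3.141, 0.008, -2.973]
force: [-1.9, -7.6, 14.5]
width: 20.8
```

```bash
python3 -m crank '[[[0.05,0.22,0.12,-0.12,0.06,0],[0.05,0.22,0.12,-0.12,0.04,0]]]'; 
```

```text
clock: 13.77
eef_pos: [532.4, -257.1, 146.9]
tool_rot: [3.137, 0.01, -2.977]
force: [-1.5, -8.1, 15.0]
width: 21.4
```

```bash
python3 -m crank '[[[0.06,0.27,0.13,-0.05,0.06,-0.03],[0.06,0.27,0.12,-0.05,0.04,-0.03]]]'; 
```

```text
clock: 13.93
eef_pos: [531.8, -255.5, 146.9]
tool_rot: [-3.133, 0.013, -2.976]
force: [-0.9, -8.9, 15.4]
width: 21.5
```

```bash
python3 -m crank '[[[0.06,0.28,0.13,-0.15,0.08,-0.03],[0.06,0.25,0.1,-0.1,0.04,-0.03]]]'; 
```

```text
clock: 14.1
eef_pos: [531.0, -252.5, 147.3]
tool_rot: [-3.137, 0.014, -2.974]
force: [-1.3, -6.6, 12.6]
width: 21.7
```

```bash
python3 -m crank '[[[0.06,0.25,0.12,-0.1,0.1,-0.03],[0.06,0.22,0.1,-0.1,0.05,-0.03]]]'; 
```

```text
clock: 14.27
eef_pos: [529.9, -247.2, 147.1]
tool_rot: [3.14, 0.01, -2.972]
force: [0.1, -3.0, 13.4]
width: 21.2
```

```bash
python3 -m crank '[[[0.06,0.18,0.1,0,0.08,-0.03],[0.06,0.15,0.1,-0.05,0.05,-0.03]]]'; 
```

```text
clock: 14.43
eef_pos: [529.6, -243.2, 147.1]
tool_rot: [-3.137, 0.007, -2.968]
force: [-3.1, -2.3, 15.1]
width: 21.2
```

```bash
python3 -m crank '[[[0.06,0.2,0.11,-0.05,0.06,0],[0.06,0.22,0.12,-0.1,0.05,0]]]'; 
```

```text
clock: 14.6
eef_pos: [529.3, -239.1, 147.1]
tool_rot: [-3.137, 0.008, -2.97]
force: [-2.2, -9.0, 18.1]
width: 21.5
```

```bash
python3 -m crank '[[[0.06,0.24,0.1,-0.1,0.06,0],[0.06,0.26,0.11,-0.1,0.05,0]]]'; 
```

```text
clock: 14.77
eef_pos: [528.3, -237.0, 147.7]
tool_rot: [-3.137, 0.008, -2.974]
force: [-1.1, -9.4, 13.1]
width: 21.6
```

```bash
python3 -m crank '[[[0.06,0.28,0.12,-0.1,0.08,-0.03],[0.06,0.27,0.11,-0.1,0.04,-0.03]]]'; 
```

```text
clock: 14.93
eef_pos: [527.5, -232.1, 147.6]
tool_rot: [-3.139, 0.009, -2.972]
force: [-1.5, -4.6, 14.2]
width: 21.3
```

```bash
python3 -m crank '[[[0.06,0.2,0.1,0,0.08,-0.03],[0.06,0.15,0.1,-0.05,0.05,-0.03]]]'; 
```

```text
clock: 15.1
eef_pos: [526.9, -228.2, 147.5]
tool_rot: [-3.132, 0.006, -2.969]
force: [-1.1, -1.9, 13.8]
width: 21.4
```

```bash
python3 -m crank '[[[0.06,0.18,0.11,-0.05,0.06,0],[0.06,0.2,0.1,-0.1,0.05,0]]]'; 
```

```text
clock: 15.27
eef_pos: [526.3, -222.7, 147.4]
tool_rot: [-3.137, 0.006, -2.971]
force: [-2.8, -1.2, 17.7]
width: 21.3
```

```bash
python3 -m crank '[[[0.06,0.22,0.1,-0.08,0.06,0],[0.06,0.24,0.11,-0.1,0.05,0]]]'; 
```

```text
clock: 15.43
eef_pos: [525.2, -217.7, 147.7]
tool_rot: [-3.14, 0.005, -2.973]
force: [-1.9, -7.9, 15.7]
width: 21.5
```

```bash
python3 -m crank '[[[0.06,0.28,0.12,-0.1,0.08,-0.03],[0.06,0.27,0.11,-0.1,0.04,-0.03]]]'; 
```

```text
clock: 15.6
eef_pos: [524.1, -210.3, 147.5]
tool_rot: [3.137, 0.005, -2.971]
force: [-1.8, -2.3, 17.1]
width: 21.4
```

```bash
python3 -m crank '[[[0.08,0.15,0.09,0.05,0.04,-0.03],[0.08,0.16,0.1,0,0.04,-0.03]]]'; 
```

```text
clock: 15.77
eef_pos: [522.8, -206.7, 147.9]
tool_rot: [-3.13, 0.008, -2.967]
force: [-1.2, -0.9, 15.9]
width: 21.1
```

```bash
python3 -m crank '[[[0.08,0.2,0.1,-0.05,0.05,0],[0.08,0.24,0.1,-0.08,0.05,0]]]'; 
```

```text
clock: 15.93
eef_pos: [521.3, -200.0, 147.9]
tool_rot: [-3.131, 0.01, -2.969]
force: [-0.5, -8.4, 14.5]
width: 21.6
```

```bash
python3 -m crank '[[[0.07,0.28,0.12,-0.14,0.08,-0.03],[0.07,0.27,0.11,-0.1,0.05,-0.03]]]'; 
```

```text
clock: 16.1
eef_pos: [520.2, -191.7, 147.4]
tool_rot: [3.141, 0.01, -2.965]
force: [-2.7, -3.2, 17.0]
width: 21.2
```

```bash
python3 -m crank '[[[0.07,0.22,0.11,-0.1,0.06,-0.02],[0.07,0.16,0.1,-0.04,0.04,-0.02]]]'; 
```

```text
clock: 16.27
eef_pos: [519.1, -185.0, 147.4]
tool_rot: [3.135, 0.011, -2.963]
force: [-3.0, -1.7, 18.8]
width: 21.5
```

```bash
python3 -m crank '[[[0.05,0.0,0.09,0.05,0.05,0],[0.05,0.02,0.09,0,0.04,0]]]'
cat > caps.py <<'E'
from h import *
import sys
p=shot('wrist',sys.argv[1]);q=shot('scene');r=shot('side')
np.set_printoptions(precision=1,suppress=True)
s=ctrl.read_state();print(s['eef_pos'],s['force'],s['tool_rot'])
for n,p,C in (('w',p,wcloud(p)),('scene',q,cloud(q)),('side',r,cloud(r))):
    hsv=cv2.cvtColor(p['color'],cv2.COLOR_RGB2HSV);H,S,V=[hsv[...,i].astype(int) for i in range(3)]
    dd=(C[...,:2]-[525,-231.3]);t=dd@np.array([-.174,.985]);l=dd@np.array([.985,.174])
    ok=(p['depth']>0)&(C[...,2]>50)&(C[...,2]<85)
    bl=(H>100)&(H<125)&(S>110)&(V>70)&ok&(abs(l)<14);wh=(S<70)&(V>70)&ok&(l<-12)&(l>-62)
    f=lambda m,b:round(float(np.percentile(C[m&(abs(t-b)<6)][:,2],85)),1) if (m&(abs(t-b)<6)).sum()>4 else None
    print(n,'blue',[f(bl,b) for b in range(-45,46,18)],'white',[f(wh,b) for b in range(-45,46,18)])
E
python3 caps.py w4.png
```

```text
clock: 16.43
eef_pos: [519.5, -186.4, 147.7]
tool_rot: [-3.137, 0.01, -2.963]
force: [-2.9, -0.6, 17.3]
width: 21.6
[ 519.5 -186.5  147.6] [-3.1 -0.4 17.5] [-3.1  0.  -3. ]
w blue [64.4, 64.8, 65.4, 65.9, None, None] white [64.4, 65.0, 65.4, 65.9, 66.6, 67.0]
scene blue [66.3, 66.7, 66.7, 68.0, None, None] white [65.9, 66.3, 66.5, 67.4, None, None]
side blue [65.5, 66.5, 66.9, 68.0, 67.3, None] white [65.9, 66.8, 67.3, 67.9, 68.4, 68.7]
```

```bash
python3 -m crank '[[[0.04,0.1,0.09,-0.02,0.05,0],[0.04,0.08,0.09,-0.02,0.04,0]]]'; python3 -m crank '[[[0,0.1,-0.1,0,0.03,0],[0,0.4,-0.15,0,0,0],[0,0.5,-0.1,0,0,0],[0,0.2,0,0,0,0],[0,0,0.0,0,0,0],[0,0,0.0,0,0,0]]]'; python3 caps.py w5.png
```

```text
clock: 16.75
eef_pos: [519.4, -184.5, 147.6]
tool_rot: [-3.134, 0.008, -2.965]
force: [-2.8, -0.3, 16.8]
width: 21.5
clock: 17.25
eef_pos: [512.3, -145.8, 159.3]
tool_rot: [-3.134, 0.006, -2.965]
force: [0.4, -0.1, -3.1]
width: 21.1
[ 512.4 -146.9  159.1] [ 0.4  0.2 -3.7] [-3.1  0.  -3. ]
w blue [65.7, 66.1, 66.7, 67.2, 67.6, 68.3] white [65.7, 66.1, 66.7, 67.3, 67.8, 68.3]
scene blue [66.8, 67.4, 67.3, 67.5, 68.3, 69.5] white [66.9, 67.3, 68.2, 69.0, 68.6, 69.3]
side blue [67.9, 67.9, 68.7, 69.2, 69.2, 70.1] white [67.5, 68.3, 68.2, 68.7, 69.4, 70.2]
```

All six caps are level with the white ones in all three views. Back to the stand.

```bash
python3 -m crank '[[[0,0,-0.5,0,0,0],[-0.2,0.4,-0.6,0,0,0],[-0.4,0.9,-0.2,0,0,0],[-0.4,0.9,0,0,0,0],[-0.4,0.9,0,0,0,0],[-0.4,0.9,0,0,0,0],[-0.4,0.9,0,0,0,0],[-0.4,0.9,0,0,0,0],[-0.4,0.8,0,0,0,0.3],[-0.2,0.4,0,0,0,0.8],[0,0,0,0,0,0.9],[0,0,0,0,0,0.9]]]'; python3 -m crank '[[[0,0,0,0,0,0.9],[0,0,0,0,0,0.5],[0,0,0,0,0,0],[0,0,0,0,0,0],[0,0,0,0,0,0]]]'
```

```text
clock: 18.4
eef_pos: [576.5, 75.6, 193.3]
tool_rot: [-3.133, 0.005, 2.983]
force: [0.1, -0.2, -3.5]
width: 21.2
clock: 18.82
eef_pos: [577.0, 74.6, 191.2]
tool_rot: [-3.132, 0.005, 2.827]
force: [-0.1, 0.1, -3.3]
width: 21.3
```

```bash
python3 -m crank '[[[0.2,0.5,0,-0.09,0.04,0.08],[0.25,0.6,0,0,0,0],[0.15,0.4,0,0,0,0],[0,0.1,0,0,0,0],[0,0,0,0,0,0],[0,0,0,0,0,0],[0,0,0,0,0,0],[0,0,0,0,0,0]]]'
```

```text
clock: 19.48
eef_pos: [575.3, 127.2, 190.5]
tool_rot: [3.141, 0.0, 2.819]
force: [1.2, 0.2, -2.8]
width: 21.2
```

```bash
python3 -m crank '[[[0.04,0.2,0,0,0,0.03],[0,0,0,0,0,0],[0,0,0,0,0,0],[0,0,0,0,0,0]]]'
cat > pl.py <<'E'
from h import *
np.set_printoptions(precision=1,suppress=True)
p=shot('wrist','w6.png');C=wcloud(p);s=ctrl.read_state();e=s['eef_pos'];print(e,s['tool_rot'],s['force'])
yw=s['tool_rot'][2];x=np.array([np.cos(yw),np.sin(yw)]);y=np.array([np.sin(yw),-np.cos(yw)])
ok=p['depth']>0;d=C[...,:2]-e[:2];r=np.hypot(d[...,0],d[...,1])
hsv=cv2.cvtColor(p['color'],cv2.COLOR_RGB2HSV);S=hsv[...,1];V=hsv[...,2];H=hsv[...,0]
red=ok&((H<8)|(H>172))&(S>130)&(V>40)&(r<60);print('red top z',np.percentile(C[red][:,2],99)-e[2])
def rep(n,m):
    P=C[m]; 
    if len(P)<5: print(n,len(P));return
    c,sz,a=rect(P);print(n,len(P),c,sz,a,'rel tool xy',(c-e[:2])@x,(c-e[:2])@y,'bbox tool x',np.percentile((P[:,:2]-e[:2])@x,[1,99]),'y',np.percentile((P[:,:2]-e[:2])@y,[1,99]))
rep('handle',red)
fz=e[2]-83
rep('fork',ok&(r<60)&(S<70)&(V>90)&(C[...,2]>fz+44)&(C[...,2]<fz+56))
n=ok&(C[...,0]>520)&(C[...,0]<630)&(C[...,1]>80)&(C[...,1]<190)&(S<70)
rep('wall',n&(C[...,2]>45)&(C[...,2]<56));rep('base',ok&(C[...,0]>500)&(C[...,0]<650)&(C[...,1]>60)&(C[...,1]<210)&(C[...,2]>4)&(C[...,2]<14)&(S<60)&(V>90))
E
python3 pl.py
```

```text
clock: 19.82
eef_pos: [576.5, 131.5, 190.6]
tool_rot: [-3.141, 0.001, 2.812]
force: [0.4, -0.5, -3.6]
width: 21.1
[576.4 131.3 190.6] [-3.1  0.   2.8] [ 1.   0.5 -3.3]
red top z 57.36865062670353
handle 5874 [571.3 132.6] [24.8 25.1] 70.5 rel tool xy 5.299598840990629 -0.4000620636251522 bbox tool x [-4.7 17.6] y [-11.1  10.5]
fork 1452 [570.6 132.5] [40.3 23.5] 71.0 rel tool xy 5.9295445754548 -0.7212604005297811 bbox tool x [-5.  17.3] y [-20.5  19. ]
wall 850 [570.9 134. ] [58.3 45.6] 70.1 rel tool xy 6.1312282539260945 0.7950917003485938 bbox tool x [-11.4  28.6] y [-28.1  29.5]
base 3334 [571.9 133.5] [87.1 80.1] 71.2 rel tool xy 5.023220295908399 0.6456983773068365 bbox tool x [-32.1  44.5] y [-41.8  43.1]
```

View pics/w6.png

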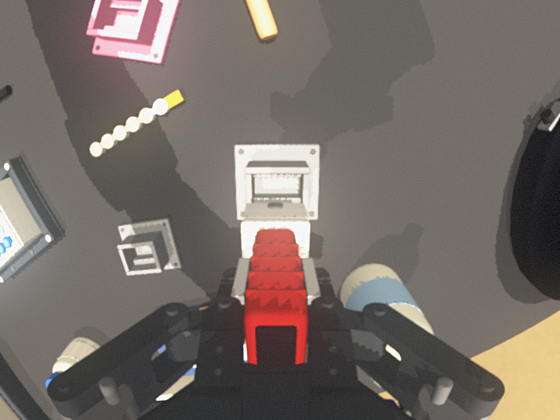

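```bash
python3 -m crank '[[[0.08,0.05,0.3,0,0,0],[0,0,0.4,0,0,0],[0,0,0.4,0,0,0],[0,0,0.3,0,0,0],[0,0,0,0,0,0],[0,0,0,0,0,0],[0,0,0,0,0,0],[0,0,0,0,0,0]]]'
```

```text
clock: 20.53
eef_pos: [574.1, 133.6, 145.2]
tool_rot: [-3.14, 0.001, 2.811]
force: [-0.2, 0.3, -2.2]
width: 21.4
```

Aligned within ~0.5 mm. Lower into the pocket.

```bash
python3 -m crank '[[[0,0,0.15,0,0,-0.03],[0,0,0.2,0,0,0],[0,0,0.2,0,0,0],[0,0,0.1,0,0,0],[0,0,0,0,0,0],[0,0,0,0,0,0]]]'; python3 -m crank '[[[0,0,0.15,0,0,0],[0,0,0.1,0,0,0],[0,0,0,0,0,0],[0,0,0,0,0,0],[0,0,0,0,0,0]]]'
```

```text
clock: 21.03
eef_pos: [575.3, 133.9, 125.0]
tool_rot: [3.141, 0.003, 2.815]
force: [0.2, -0.1, -2.8]
width: 21.2
clock: 21.45
eef_pos: [575.5, 133.8, 116.7]
tool_rot: [3.141, 0.003, 2.815]
force: [0.7, 0.0, -2.3]
width: 21.5
```

```bash
python3 -m crank '[[[0.03,0,0.15,0,0,0],[0,0,0.15,0,0,0],[0,0,0.05,0,0,0],[0,0,0,0,0,0],[0,0,0,0,0,0],[0,0,0,0,0,0]]]'
```

```text
clock: 21.95
eef_pos: [574.7, 134.3, 105.2]
tool_rot: [3.141, 0.003, 2.815]
force: [0.5, 0.4, -3.8]
width: 21.5
```

```bash
python3 -m crank '[[[0,0,0.1,0,0,0],[0,0,0.06,0,0,0],[0,0,0,0,0,0],[0,0,0,0,0,0]]]'; python3 -m crank '[[[0,0,0.04,0,0,0],[0,0,0.03,0,0,0],[0,0,0,0,0,0]]]'
```

```text
clock: 22.28
eef_pos: [575.0, 134.3, 100.1]
tool_rot: [3.14, 0.004, 2.815]
force: [-0.8, 0.2, -3.0]
width: 21.6
clock: 22.53
eef_pos: [575.4, 134.3, 99.7]
tool_rot: [3.14, 0.005, 2.815]
force: [0.3, -0.9, -3.9]
width: 21.3
```

```bash
python3 -m crank '[[[0,0,0.04,0,0,0],[0,0,0.03,0,0,0]]]'; python3 -m crank '[[[0,0,0,0,0,0],[0,0,0,0,0,0],[0,0,0,0,0,0],[0,0,0,0,0,0],[0,0,0,0,0,0],[0,0,0,0,0,0]]]' -1
```

```text
clock: 22.7
eef_pos: [575.9, 134.3, 99.2]
tool_rot: [3.139, 0.006, 2.814]
force: [-3.0, -0.5, 8.9]
width: 21.4
clock: 23.2
eef_pos: [577.9, 134.7, 100.2]
tool_rot: [3.137, 0.01, 2.814]
force: [0.2, -0.7, 0.3]
width: 85.4
```

Seated (reaction at 99.2, same height as when grasped) and released. Rise straight up and check.

```bash
python3 -m crank '[[[0,0,-0.3,0,0,0],[0,0,-0.5,0,0,0],[0,0,-0.7,0,0,0],[0,0,-0.7,0,0,0],[0,0,-0.7,0,0,0],[0,0,-0.7,0,0,0],[0,0,-0.4,0,0,0],[0,0,0,0,0,0],[0,0,0,0,0,0],[0,0,0,0,0,0]]]'; python3 caps.py w7.png; python3 - <<'E'
from h import *
p=shot('wrist');C=wcloud(p);ok=p['depth']>0
hsv=cv2.cvtColor(p['color'],cv2.COLOR_RGB2HSV);S=hsv[...,1]
b=lambda z0,z1:ok&(abs(C[...,0]-572)<45)&(abs(C[...,1]-133)<50)&(C[...,2]>z0)&(C[...,2]<z1)
T=b(147,166);print('top',rect(C[T]),np.percentile(C[T][:,2],[50,95]));W=b(46,56)&(S<60);print('wall',rect(C[W]))
q=shot('side');a=q['color'][90:290,150:370];cv2.imwrite('pics/f.png',np.hstack([cv2.resize(a,(440,400)),cv2.resize(p['color'],(350,400))])[...,::-1])
E
```

```text
clock: 24.03
eef_pos: [576.0, 134.4, 228.9]
tool_rot: [3.137, 0.009, 2.814]
force: [-0.1, -0.3, -0.4]
width: 85.3
[575.3 134.2 227.9] [ 0.5  0.9 -0.3] [3.1 0.  2.8]
w blue [None, 66.5, 67.0, 67.3, 68.2, 68.1] white [None, None, 66.5, 67.2, 67.9, 68.4]
scene blue [67.9, 67.7, 67.1, 67.3, 69.8, 69.0] white [67.0, 66.8, 67.0, 68.5, 68.8, 69.3]
side blue [67.3, 67.9, 68.3, 68.7, 69.2, 70.3] white [67.7, 68.0, 68.5, 68.8, 69.4, 69.7]
top (array([573. , 134.1]), array([21.8, 29.1]), 71.4) [155.80053489 158.26884532]
wall (array([572.1, 133.4]), array([58.5, 47.4]), 71.2)
```

View pics/f.png

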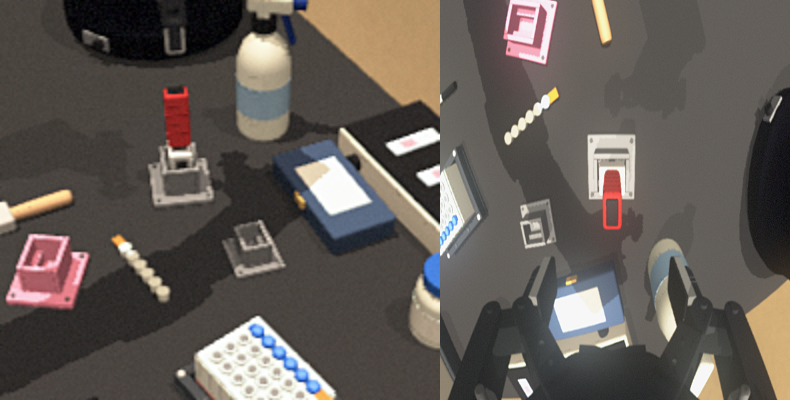

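Roller upright in the large grey stand (top height 155.8, as at the start), caps level, gripper clear.

```bash
python3 -c "
from cell import ctrl
print(ctrl.finish_job())"
```

```text
the job is handed in; nothing more can be done
None
```

I rolled the blue cap strip down in one stroke from the orange-tab end, stood the roller back in the large grey stand and handed the job in. The clock stood at about 24 s of the 72 s allowed. The hand-in reports no verdict.

**Last checks:**
- **Caps:** all six blue caps read level with the white ones. With the roller just clear of the block, the wrist camera agreed to about 0.2 mm. The scene and side cameras scatter by 1 to 2 mm against it and each other.
- **Stand:** the roller is upright. Its top is 155.8 mm above the bench, as at the start, and about 1 mm off the stand's axis. The gripper is open and well above it.
- **Bystanders:** those in view in the last picture look unmoved; I did not measure their positions.

**What was less certain:**
- **Pressing force:** the highest roller load I read was about 23 N. That is close to the 25 N limit, and I only read force at the end of each short move, so short peaks in between went unseen.
- **Rolling over the proud caps:** the wheel held up at the edges of caps 1 and 2 and needed a firmer push to get over each. It ran up to 3 mm to the outer side of the strip's estimated centre line.

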